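# Flip the job markers on the carving bench

## Robot

A 6-joint arm with a two-finger parallel gripper is mounted at the origin on the work surface. World frame = base frame: x ahead of the robot, y to its left, z up, the work surface at z = 0. Lengths are in mm, angles in rad, forces in N, time in s.
With the tool pointing down it reaches from about 275 to 750 mm from the base axis. Payload 10.2 kg.
Tool frame: the origin (TCP) lies at the very end of the fingers, on their centre line; the grasp point (between the pads) lies 19 mm behind it (ctrl.tcp_to_grasp is the distance from the TCP to the grasp point, in mm); z points along the fingers, x is the direction in which the jaws open and shut, and the axes are right-handed (so a half turn about z gives the same grasp; the last joint's range is limited). The gripper opens to 85 mm and grips with 20 to 120 N. Pads are 22 mm wide; open, the fingers measure 114 mm over their backs; the gripper's body (76 mm by 85 mm) begins 54 mm behind the grasp point. The pads swing forward as they close: fully open they stand 13 mm farther back than shut.
Start: joints at [1.071, 0.313, 1.498, -0, 1.331, -0.223], TCP at [143.484, 505.018, 204.394] pointing down, gripper open.
Joint ranges: [-2.94, 2.94], [-0.97, 2.17], [0.19, 2.56], [-1.23, 4.37], [0.02, 3.11], [-2.88, 2.88]. Speed limits (rad/s): [2.39, 2.39, 3.01, 3.14, 3.14, 3.14].

## Interface

Orientations are given as a unit quaternion [w, x, y, z].
In Python, from rig import monitor, vision, order, ctrl gives the robot as it stands. The module is installed in compiled form; this text tells all that it offers.
- The arm moves only by the shell command python3 -m pendant 'ROWS' [FORCE]. ROWS is JSON, a list that holds one entry, the list of rows, each a list of 5 numbers: the closure, from -1 (fully open) to 1 (shut), then the shift along the world's x, y, z in m, then the turn about the world's z in degrees. In form: [[[fingers, dx, dy, dz, spin], ...]]. A call has 1 to 20 rows; each row is the pose to reach, as a shift and turn from the pose commanded when the call began; what a row does not reach only later rows make up. A row lasts 1/10 s, in which the tool goes at most 50 mm and 8.59 degrees, less where a joint would pass 70% of its speed; a pose out of reach is approached as far as the arm can. A call with a gripper value outside its range is refused whole. The fingers move at their own pace and stop on an object; FORCE is the grip in N (left out, the last holds). Time passes only in rows, so rows that repeat a pose let the fingers close. It gives the time, the measured TCP pose, the force and the opening at its end, in the units of the state.
- monitor.sense(): the state, without advancing time (a new reading comes with each control period).
- vision.capture(name): name is "scene" or "top" or "wrist"; returns (picture, depth): 400x640x3 uint8, red, green, blue; 400x640 float32, mm along the optical axis (not along the pixel's ray), 0 where there is no reading.
- vision.camera_info(name): a dict with "fov_y" (degrees; the focal length in pixels is half the picture's height over the tangent of half this angle, whatever the lens; pixels are square), "cx", "cy" (the principal point, pixels), "distortion" ([k1, k2, p1, p2, k3] as OpenCV has them; the pictures are not rectified), "R" (3x3) and "t" (3): a world point X has camera coordinates R X + t; the wrist camera has in their place "hand_eye" (4x4, takes a point from camera to tool coordinates, whose origin is the TCP and whose axes are the tool frame's). Camera axes: x right, y down, z forward; pixel columns grow to the right and rows downward; lengths in mm; the calibration is good to about 2 mm. A picture is of the moment at which its call begins: read the wrist's pose just before it. camera_info takes no time and is no camera call.
- order.finish_job(): hands the job in, once; it reports no verdict.
The state is a dict: "time_s": time; "joints": joint angles; "dq": joint speeds; "tau": joint torques, N m; "eef_pos": TCP position; "ee_rot": TCP orientation; "force": force on the tool from outside, world axes, zero at the start; "wrist_torque": the same for the moment, N m; "grip_width": opening from 0.0 (shut) to 1.0 (fully open).
Only numpy, scipy, OpenCV 4.12 (cv2) and the standard library are available. Lean on these libraries where they do the work, as an engineer would, in place of code of your own. Each camera call takes 0.05 s, during which the arm holds its last target.

## Task

The job of the round marker is finished and the fir-tree job comes next. With a fingertip under its free edge, gently flip the round marker over its pivot so that it lies flat on the other side with its plain face up; then flip the fir-tree marker over in the same way so that it lies flat with its studded face up. Do not pinch or force the markers, leave the house-shaped marker lying as it is, and do not move anything else on the bench.

Things in the scene. Friction and masses are not known exactly. Their poses are not given: they have to be found in the camera images.
- marker_block: fixed wooden beam, 280 mm along its x, 44 mm wide along its y, 80 mm tall (foot 300 x 70 x 12 mm); origin under its centre. A steel axle runs along its x, 88 mm above the bench. Three wooden marker paddles sit on it side by side, 85 mm apart, order varies. Each lies level on the beam; its outer 58 mm overhangs to one side, with clear air below (underside 84 mm above the bench).
- round_marker (a joint): hinge of the round marker: wooden disc 66 mm across on a short neck, 8 mm thick, about 50 g. 0 = level to the beam's +y side, plain face up; 1.57 = upright; 3.14 = level to the beam's -y side, brass-studded face up; stops at both ends. Swings freely, lightly damped: past upright it falls over by itself in about 1 s. Starts at 3.14.
- round_pivot (a point): point on the axle (88 mm above the bench), at the middle of the round marker's width; it does not move
- round_edge (a point): middle of the round marker's free edge, at half its thickness, 80 mm from its pivot; it swings with the marker
- tree_marker (a joint): hinge of the tree marker: stepped fir outline, steps 66, 50, 34 mm wide, the 34 mm top at the free edge, 8 mm thick, about 50 g. 0 = level to the beam's +y side, plain face up; 1.57 = upright; 3.14 = level to the beam's -y side, brass-studded face up; stops at both ends. Swings freely, lightly damped: past upright it falls over by itself in about 1 s. Starts at 0.
- tree_pivot (a point): point on the axle (88 mm above the bench), at the middle of the tree marker's width; it does not move
- tree_edge (a point): middle of the tree marker's free edge, at half its thickness, 80 mm from its pivot; it swings with the marker
- house_marker (a joint): hinge of the house marker: house outline 52 mm wide, pointed gable at the free edge, 8 mm thick, about 50 g. 0 = level to the beam's +y side, plain face up; 1.57 = upright; 3.14 = level to the beam's -y side, brass-studded face up; stops at both ends. Swings freely, lightly damped: past upright it falls over by itself in about 1 s. Starts at 0.
- house_pivot (a point): point on the axle (88 mm above the bench), at the middle of the house marker's width; it does not move
- house_edge (a point): middle of the house marker's free edge, at half its thickness, 80 mm from its pivot; it swings with the marker
- tall_tree: carved wooden fir tree, upright, 140 mm tall, 60 mm across; origin under its foot. Bystander.
- mid_tree: carved wooden fir tree, upright, 110 mm tall, 54 mm across; origin under its foot. Bystander.
- mug: white mug, 80 mm across, 90 mm tall; origin under its centre. Bystander.
- gouge: carving gouge lying flat, wooden handle 90 mm long and 22 mm thick along its -x, steel blade 100 mm along its +x; origin on the bench between them. Bystander.
- stub: round wooden turning stub, 44 mm across, 36 mm tall; origin under its centre. Bystander.
- offcut: wooden offcut 70 x 30 x 22 mm; origin under its centre. Bystander.
- tin: blue tin box with brass lid, 114 x 154 x 64 mm; origin under its centre. Bystander.

How it is judged (in metres and radians):
On the way, in this order (a step that is already met when the one before it is completed fails the run):
1. the round marker lies flat with its plain face up while the fir-tree marker has not been flipped yet (value of joint round_marker below 0.12 rad and value of joint tree_marker below 0.3 rad), for 0.2 s.
2. the fir-tree marker lies flat with its studded face up (value of joint tree_marker above 3.02 rad and value of joint round_marker below 0.12 rad), for 0.2 s.
At the end, for the whole second after the job is handed in: The round marker lies flat (within 0.12 rad) with its plain face up, the fir-tree marker lies flat with its studded face up, the house marker lies as at the start, and all three are at rest (all of step 2 and value of joint house_marker below 0.12 rad and velocity of joint round_marker between -0.05 and 0.05 rad/s and velocity of joint tree_marker between -0.05 and 0.05 rad/s and velocity of joint house_marker between -0.05 and 0.05 rad/s); the robot touches nothing.
It fails at once if the house-shaped marker is swung up (by more than 0.25 rad) (value of joint house_marker above 0.25 rad).
It fails at once if a marker is pinched or forced (more than 30 N) (contact force between any of the fingers, the arm and round_marker above 30 N or contact force between any of the fingers, the arm and tree_marker above 30 N or contact force between any of the fingers, the arm and house_marker above 30 N).
It fails at once if something else on the bench is moved, lifted or knocked over (by more than 20 mm) (distance of any of tall_tree, mid_tree, mug, gouge, stub, offcut, tin from where it was at the start of the episode above 0.02 m).
It also fails if it takes over 58 s, if anything falls off the work surface, if the arm or the gripper's body presses on something with over 40 N, if the wrist force passes 120 N, or if a joint passes its speed limit or range.

## Working session

There is one attempt and no reset: what is moved stays moved. The work goes in short steps, Python scripts to look and compute and a shell command to move; the robot and the scene stay as the last step left them, time stands still between calls to the robot, and variables do not carry over. Pictures are saved under pics/ and viewed, and the job is handed in when it is done.

```bash
mkdir -p pics
cat > h.py <<'E'
from rig import monitor, vision, order, ctrl
import numpy as np, cv2
def snap(n,f):
    s=monitor.sense(); im,d=vision.capture(n); cv2.imwrite(f'pics/{f}.png',im[:,:,::-1]); np.savez(f'pics/{f}.npz',im=im,d=d,p=np.array(s['eef_pos'],float),q=np.array(s['ee_rot'],float)); return im,d
E
python3 - <<'E'
from h import *
print(monitor.sense())
for n in ("scene","top","wrist"):
    snap(n,n+"0"); print(n,vision.camera_info(n))
E
```

```text
{'time_s': 0.0, 'joints': array([ 1.07060132e+00,  3.13464380e-01,  1.49844983e+00, -1.19586651e-06,
        1.33100978e+00, -2.23411351e-01]), 'dq': array([ 0.00074014,  0.00099339,  0.00060353, -0.00094657,  0.00082968,
        0.00051823]), 'tau': array([-4.65994854e-04, -4.12248659e+01, -2.59759319e+01, -5.64023401e-05,
        3.91451642e-03,  2.84913887e-05]), 'eef_pos': array([143.33394149, 504.74420649, 203.82294731]), 'ee_rot': array([ 2.74147362e-04,  7.97891691e-01,  6.02800470e-01, -6.06599097e-04]), 'force': array([ 0.12948233,  0.50795308, -0.04460268]), 'wrist_torque': array([-0.01570986,  0.02287654, -0.01960709]), 'grip_width': 1.0002247090790168}
scene {'fov_y': 48.86438777196485, 'cx': 320.7248898200607, 'cy': 199.6125856694043, 'distortion': array([-0.02376978,  0.        ,  0.        ,  0.        ,  0.        ]), 'R': array([[ 0.5315714 ,  0.84685795,  0.01623165],
       [ 0.47295842, -0.2808686 , -0.83511865],
       [-0.70266791,  0.45160209, -0.54983031]]), 't': array([-341.87992913, -204.80172503, 1671.63058006])}
top {'fov_y': 54.801375315657026, 'cx': 318.
[... 161 characters left out ...]
989164, -0.00747257],
       [-0.99765354,  0.013157  , -0.06718862],
       [ 0.06727965,  0.00660287, -0.99771231]]), 't': array([  32.48602822,  618.32565384, 1073.72134089])}
wrist {'fov_y': 70.2609312730619, 'cx': 323.1354057105267, 'cy': 200.83995242210636, 'distortion': array([0.00943025, 0.        , 0.        , 0.        , 0.        ]), 'hand_eye': array([[ 9.99999915e-01, -4.11129725e-04,  3.23739259e-05,
        -3.81212652e-01],
       [ 3.82252330e-04,  9.53494883e-01,  3.01408963e-01,
        -7.69180110e+01],
       [-1.54786557e-04, -3.01408925e-01,  9.53494959e-01,
        -1.69976155e+02],
       [ 0.00000000e+00,  0.00000000e+00,  0.00000000e+00,
         1.00000000e+00]])}
```

View pics/scene0.png

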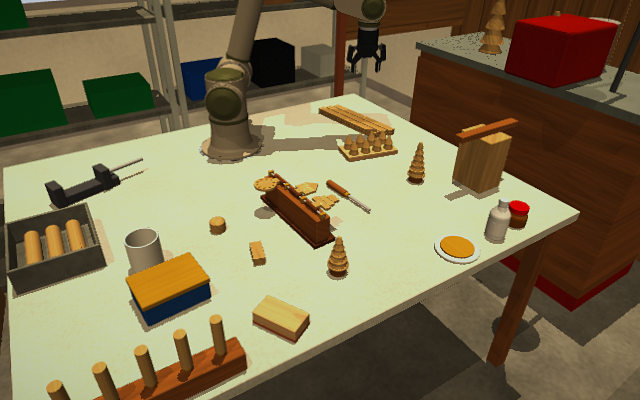

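View pics/top0.png

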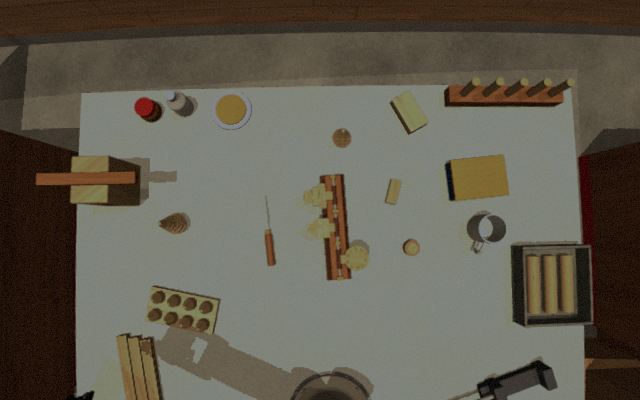

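View pics/wrist0.png

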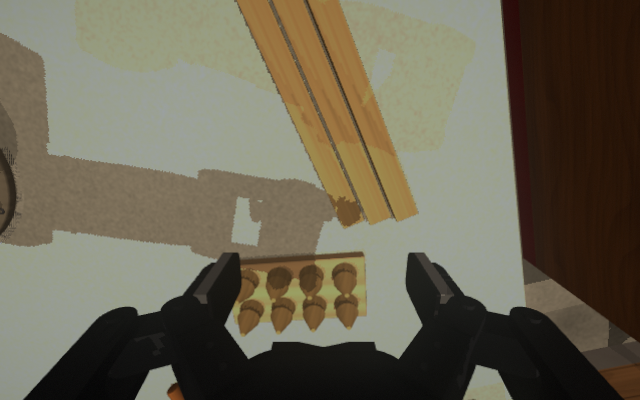

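```bash
cat >> h.py <<'E'
def K(n):
    c=vision.camera_info(n); f=200/np.tan(np.radians(c['fov_y'])/2)
    return np.array([[f,0,c['cx']],[0,f,c['cy']],[0,0,1]]),c
def ray(n,px,p=None,q=None):
    k,c=K(n); u=cv2.undistortPoints(np.array([[px]],float),k,c['distortion'])[0,0]; r=np.array([u[0],u[1],1.])
    if n!='wrist':
        R=np.array(c['R']);return -R.T@np.array(c['t']),R.T@r
    from scipy.spatial.transform import Rotation as Ro
    T=Ro.from_quat([q[1],q[2],q[3],q[0]]).as_matrix(); H=np.array(c['hand_eye'])
    return T@H[:3,3]+p, T@H[:3,:3]@r
def onz(n,px,z,p=None,q=None):
    o,r=ray(n,px,p,q); return o+r*(z-o[2])/r[2]
E
python3 - <<'E'
from h import *
a=cv2.imread('pics/top0.png')[165:290,285:385]; cv2.imwrite('pics/topz.png',cv2.resize(a,None,fx=4.8,fy=4.8,interpolation=cv2.INTER_CUBIC))
a=cv2.imread('pics/scene0.png')[160:255,240:380]; cv2.imwrite('pics/scz.png',cv2.resize(a,None,fx=5.5,fy=5.5,interpolation=cv2.INTER_CUBIC))
E
```

```text
(no output)
```

View pics/topz.png

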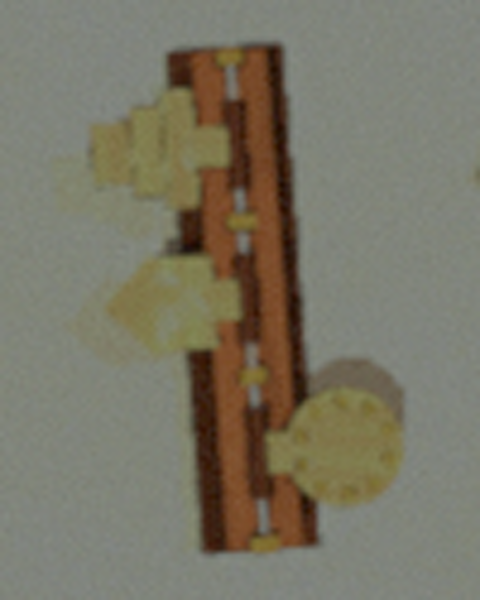

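View pics/scz.png

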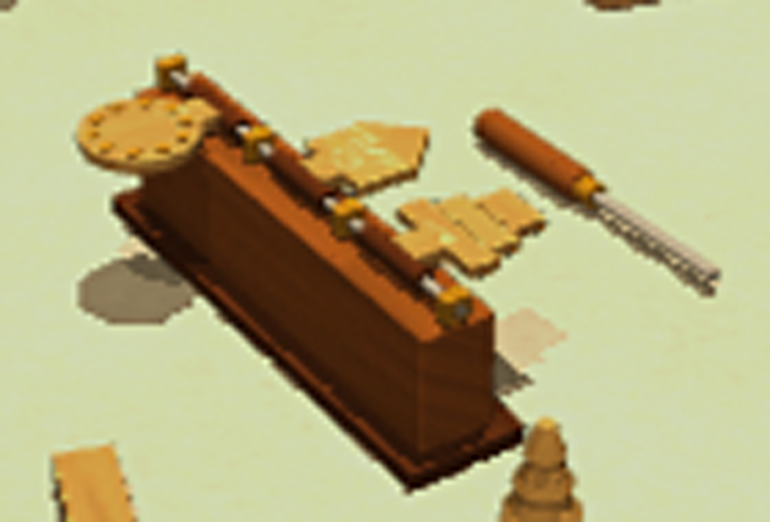

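The zoomed top view shows the tree marker's free edge at about px (304,197), the house marker's gable tip at (308,229), the round marker's edge at (369,258), and the axle from (333,177) to (340,278). In the scene view, the matching ends are at about (271,174) for the axle, (253,186) for the round edge and (338,198) for the tree edge. Next I triangulate these.

Run:
```python
from h import *
T=lambda x,y:(285+(x+.5)/4.8-.5,165+(y+.5)/4.8-.5)
S=lambda x,y:(240+(x+.5)/5.5-.5,160+(y+.5)/5.5-.5)
def tri(a,b):
    o1,r1=ray('top',a);o2,r2=ray('scene',b)
    s=np.linalg.lstsq(np.c_[r1,-r2],o2-o1,rcond=None)[0]
    A=o1+s[0]*r1;B=o2+s[1]*r2; return ((A+B)/2).round(1),np.linalg.norm(A-B).round(1)
pts=dict(axnear=((264,543),(171,68)),c1=((253,376),(258,140)),c2=((242,221),(347,213)),axfar=((230,58),(453,300)),tree=((93,152),(530,208)),house=((110,310),(428,128)),round=((402,447),(90,128)))
d=np.load('pics/top0.npz')['d']
for k,(t,s) in pts.items(): print(k,tri(T(*t),S(*s)),'z88',onz('top',T(*t),90).round(1))
for nm,t,s in (("roundc",(346,447),(143,133)),("tree_mid",(150,150),(460,232))):print(nm,tri(T(*t),S(*s)))
im=np.load('pics/top0.npz')['im']
# bystanders approx on bench
for k,px,z in (("gougehandle_end",(271,265),10),("gouge blade tip",(266,196),5),("gouge joint",(267,230),10),("stub",(412,247),36),("offcut",(394,191),22),("mid/tall tree",(342,137),100),("tree2",(172,224),100)):
    print(k,onz('top',px,z).round(0))
```

```text
axnear (array([399. , -28.7,  90.5]), np.float64(3.0)) z88 [398.2 -30.   90. ]
c1 (array([490.3, -23.9,  90.7]), np.float64(3.2)) z88 [489.4 -25.3  90. ]
c2 (array([575.4, -19.3,  91.4]), np.float64(2.8)) z88 [574.7 -20.6  90. ]
axfar (array([665.9, -14. ,  91.3]), np.float64(3.0)) z88 [665.3 -15.3  90. ]
tree (array([615.2,  63.1,  89.1]), np.float64(4.2)) z88 [614.   61.3  90. ]
house (array([528.3,  55.4,  93.3]), np.float64(6.1)) z88 [526.6  52.9  90. ]
round (array([ 451.9, -102.6,  102.6]), np.float64(5.4)) z88 [ 449.5 -106.6   90. ]
roundc (array([451.4, -73.1,  90.1]), np.float64(6.1))
tree_mid (array([613.7,  27.7,  86. ]), np.float64(4.8))
gougehandle_end [425. 161.  10.]
gouge blade tip [622. 175.   5.]
gouge joint [524. 171.  10.]
stub [ 472. -235.   36.]
offcut [ 630. -192.   22.]
mid/tall tree [770. -42. 100.]
tree2 [544. 412. 100.]
```

Triangulated heights agree with the text: axle at about 90 mm, paddles at 86–90 mm. The beam's x axis is turned about 3.2° from world x. The round edge is at about (451.5,-107) and the tree edge at about (613,62). My plan is to shut the gripper and bring the flat side of the fingers to the free edge, then carry it up on an arc. First I move to a point outside the round edge.

```bash
python3 -m pendant '[[[1,0.31,-0.643,0,-71],[1,0.31,-0.643,0,-71],[1,0.31,-0.643,0,-71],[1,0.31,-0.643,0,-71],[1,0.31,-0.643,0,-71],[1,0.31,-0.643,0,-71],[1,0.31,-0.643,0,-71],[1,0.31,-0.643,0,-71],[1,0.31,-0.643,0,-71],[1,0.31,-0.643,0,-71],[1,0.31,-0.643,0,-71],[1,0.31,-0.643,0,-71],[1,0.31,-0.643,0,-71],[1,0.31,-0.643,0,-71],[1,0.31,-0.643,0,-71],[1,0.31,-0.643,0,-71],[1,0.31,-0.643,0,-71],[1,0.31,-0.643,0,-71],[1,0.31,-0.643,0,-71],[1,0.31,-0.643,0,-71]]]' 20
python3 - <<'E'
from h import *
snap('wrist','w1'); snap('top','t1'); s=monitor.sense(); print(s)
E
```

```text
time_s: 2.15
eef_pos: [453.4, -137.2, 204.7]
ee_rot: [0.0, 1.0, 0.028, 0.0]
force: [0.6, -0.1, -0.6]
grip_width: -0.0
{'time_s': 2.25, 'joints': array([-5.42554226e-01,  1.99564515e-01,  1.64423842e+00,  8.22416471e-06,
        1.29749349e+00, -5.97964699e-01]), 'dq': array([-0.00511758,  0.00354057, -0.00318546, -0.00083524,  0.0003559 ,
       -0.00031222]), 'tau': array([ 1.02772757e-01, -3.55771816e+01, -2.56417322e+01,  2.32863240e-03,
        2.32070495e-03,  1.86777092e-03]), 'eef_pos': array([ 453.43815615, -137.57621779,  204.55645248]), 'ee_rot': array([7.66252765e-05, 9.99616254e-01, 2.77005829e-02, 1.26812503e-04]), 'force': array([0.76917698, 0.30775312, 0.19322912]), 'wrist_torque': array([-0.03202597,  0.01705376, -0.05544438]), 'grip_width': -0.0020889262082896035}
```

View pics/w1.png

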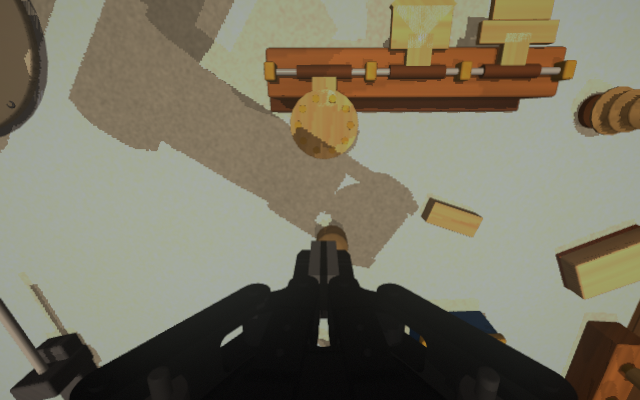

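The wrist view shows the beam level in the image, with the axle from (270,72) to (568,69). The round disc's free edge is at (324,159), in line with the fingertips at (323,250). I measure it from this view too.

Run:
```python
from h import *
z=np.load('pics/w1.npz'); p,q=z['p'],z['q']
for k,px in dict(edge=(324,159.5),axl=(270,72),axr=(568,69),discL=(290.5,123),discR=(358,123),treeL=(478,40),treeR=(558,40)).items():
    r=onz('wrist',px,91,p,q); d=z['d'][int(px[1])-2,int(px[0])]
    o,ry=ray('wrist',px,p,q); print(k,r.round(1),'depth pt',(o+ry*d).round(1))
# two-view height of edge: wrist x top
o1,r1=ray('wrist',(324,159.5),p,q); o2,r2=ray('top',(368.7,258.1))
s=np.linalg.lstsq(np.c_[r1,-r2],o2-o1,rcond=None)[0]; print(o1+s[0]*r1,o2+s[1]*r2)
```

```text
edge [ 452.7 -106.8   91. ] depth pt [ 452.7 -106.6   92.2]
axl [398.9 -29.6  91. ] depth pt [448.9 -60.8 374.6]
axr [668.9 -12.8  91. ] depth pt [664.6 -13.7  96.5]
discL [418.5 -73.5  91. ] depth pt [408.8 -77.5   0.9]
discR [483.4 -69.9  91. ] depth pt [494.3 -72.8   1.1]
treeL [582.6   6.2  91. ] depth pt [583.1   6.5  90. ]
treeR [652.7   9.7  91. ] depth pt [717.2  32.    1.2]
[ 452.24909518 -101.67443264  122.74256033] [ 451.58816299 -103.4328975   123.01931883]
```

Wrist and top views agree: edge at (452,-107), top at z about 92. Now I descend and close in.

```bash
python3 -m pendant '[[[1,0,0,-0.05,0],[1,0,0,-0.1,0],[1,0,0,-0.13,0],[1,0,0.005,-0.13,0],[1,0,0.01,-0.13,0],[1,0,0.012,-0.13,0],[1,0,0.012,-0.13,0]]]'
python3 - <<'E'
from h import *
snap('wrist','w2'); s=monitor.sense(); print(s['eef_pos'],s['force'])
E
```

```text
time_s: 2.95
eef_pos: [454.4, -126.0, 76.1]
ee_rot: [0.001, 1.0, 0.028, 0.001]
force: [0.5, -0.2, 0.9]
grip_width: -0.001
[ 454.21659669 -126.14719977   75.76916495] [-0.08195094 -1.19385838  0.40234158]
```

View pics/w2.png

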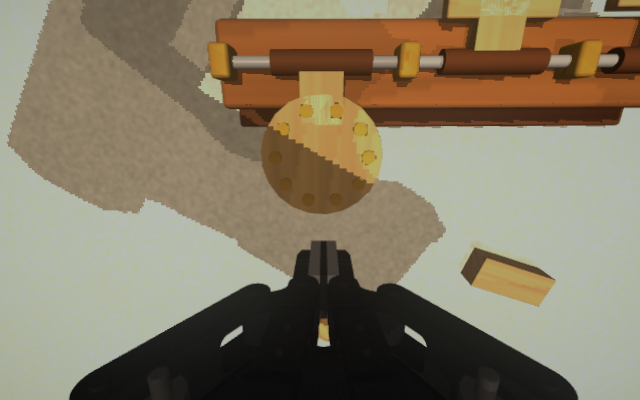

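The wrist view shows the disc's edge at (322,213) and the fingertips at (323,243), centred on it with no contact. I close in by 1–2 mm steps.

```bash
python3 -m pendant '[[[1,0,0.002,0,0],[1,0,0.004,0,0],[1,0,0.005,0,0],[1,0,0.006,0,0],[1,0,0.006,0,0]]]'; python3 -m pendant '[[[1,0,0.001,0,0],[1,0,0.001,0,0]]]'
```

```text
time_s: 3.5
eef_pos: [453.5, -119.9, 74.4]
ee_rot: [-0.0, 1.0, 0.027, -0.0]
force: [0.0, -0.1, 0.5]
grip_width: 0.002
time_s: 3.7
eef_pos: [453.4, -118.9, 74.4]
ee_rot: [-0.0, 1.0, 0.027, -0.0]
force: [0.6, -0.8, 0.4]
grip_width: -0.0
```

```bash
python3 -m pendant '[[[1,0,0.001,0,0],[1,0,0.001,0,0]]]'; python3 -m pendant '[[[1,0,0.0005,0,0],[1,0,0.0005,0,0]]]'
```

```text
time_s: 3.9
eef_pos: [453.5, -117.9, 74.4]
ee_rot: [-0.0, 1.0, 0.027, -0.0]
force: [-0.2, -0.3, -0.1]
grip_width: -0.007
time_s: 4.1
eef_pos: [453.5, -117.4, 74.4]
ee_rot: [-0.0, 1.0, 0.027, 0.0]
force: [-0.3, 0.2, 1.4]
grip_width: -0.001
```

```bash
for i in 1 2; do python3 -m pendant '[[[1,0,0.0005,0,0],[1,0,0.0005,0,0]]]'; done
```

```text
time_s: 4.3
eef_pos: [453.5, -117.0, 74.4]
ee_rot: [-0.0, 1.0, 0.027, -0.0]
force: [-0.2, -0.3, 0.1]
grip_width: 0.001
time_s: 4.5
eef_pos: [453.5, -116.4, 74.4]
ee_rot: [-0.0, 1.0, 0.027, 0.0]
force: [-1.0, 0.1, -0.1]
grip_width: -0.0
```

Run:
```python
from h import *
snap('wrist','w3'); s=monitor.sense(); print(s['eef_pos'],s['force'])
a=cv2.imread('pics/w3.png')[120:320,200:440]; cv2.imwrite('pics/w3z.png',cv2.resize(a,None,fx=3,fy=3))
```

```text
[ 453.48412088 -116.4549997    74.40093672] [-0.82817314 -0.29349589 -0.04052484]
```

View pics/w3z.png

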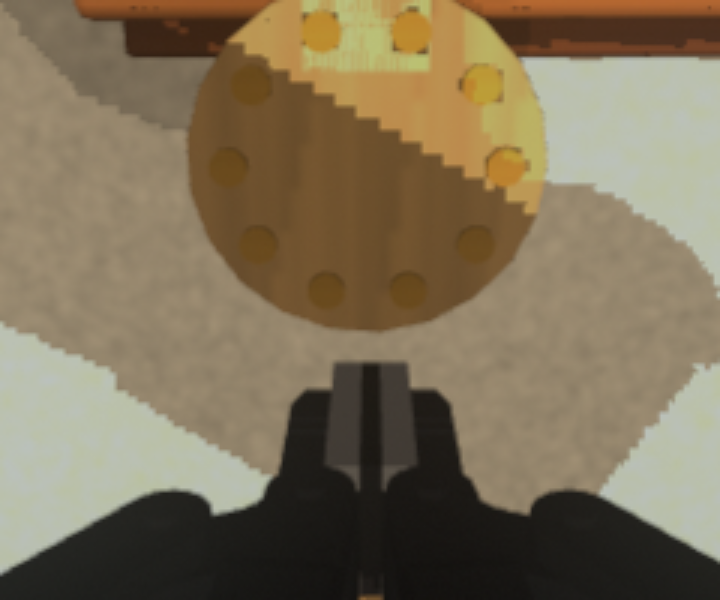

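Run:
```python
from h import *
z=np.load('pics/w3.npz'); p,q=z['p'],z['q']
for px in ((322,240.3),(328,244),(322,229.5)):
  for zz in (74.4,80,84,92): print(px,zz,onz('wrist',px,zz,p,q).round(1))
  o,r=ray('wrist',px,p,q); 
for (c,rr) in ((314,244),(333,244),(333,255),(333,265),(322,225),(314,270),(300,255)):
  o,r=ray('wrist',(c,rr),p,q); print((c,rr),(o+r*z['d'][rr,c]).round(1))
```

```text
(322, 240.3) 74.4 [ 452.9 -120.7   74.4]
(322, 240.3) 80 [ 452.8 -118.    80. ]
(322, 240.3) 84 [ 452.7 -116.1   84. ]
(322, 240.3) 92 [ 452.5 -112.3   92. ]
(328, 244) 74.4 [ 457.  -123.1   74.4]
(328, 244) 80 [ 456.8 -120.4   80. ]
(328, 244) 84 [ 456.6 -118.4   84. ]
(328, 244) 92 [ 456.2 -114.5   92. ]
(322, 229.5) 74.4 [ 452.5 -113.    74.4]
(322, 229.5) 80 [ 452.4 -110.6   80. ]
(322, 229.5) 84 [ 452.3 -108.9   84. ]
(322, 229.5) 92 [ 452.2 -105.5   92. ]
(314, 244) [ 448.1 -106.2  109.9]
(333, 244) [ 457.9 -104.7  111.7]
(333, 255) [ 457.6 -105.5  122. ]
(333, 265) [ 457.2 -105.2  131.8]
(322, 225) [ 452.  -102.7   91.8]
(314, 270) [ 448.9 -105.9  135.6]
(300, 255) [ 441.3 -110.2  115. ]
```

Run:
```python
from h import *
z=np.load('pics/w3.npz'); p,q=z['p'],z['q']
for c in (316,322,330):
 for rr in list(range(226,250,2))+[260,275,300,310]:
  o,r=ray('wrist',(c,rr),p,q); print((c,rr),(o+r*z['d'][rr,c]).round(1),end=' ')
 print()
z=np.load('pics/wrist0.npz'); p,q=z['p'],z['q'];print(p)
for (c,rr) in ((230,258),(230,265),(225,280),(420,258),(425,270)):
  o,r=ray('wrist',(c,rr),p,q); print((c,rr),(o+r*z['d'][rr,c]-p).round(1))
```

```text
(316, 226) [ 448.6 -102.9   93.4] (316, 228) [ 448.7 -104.8   91.7] (316, 230) [ 448.5 -145.2    1.2] (316, 232) [ 448.5 -147.5    0.7] (316, 234) [ 4.486e+02 -1.499e+02 -2.000e-01] (316, 236) [ 448.7 -151.9   -0. ] (316, 238) [ 448.8 -153.7    0.5] (316, 240) [ 449.  -106.   105.3] (316, 242) [ 449.1 -106.2  107.4] (316, 244) [ 449.1 -106.   110.2] (316, 246) [ 449.2 -105.5  113.5] (316, 248) [ 449.2 -106.   114.5] (316, 260) [ 449.5 -105.5  127.6] (316, 275) [ 449.8 -106.3  138.8] (316, 300) [ 450.2 -105.8  156.2] (316, 310) [ 450.5 -115.1  150. ] 
(322, 226) [ 452.1 -103.2   92.1] (322, 228) [ 452.1 -104.3   92.6] (322, 230) [ 454.  -144.9    1.3] (322, 232) [ 454.1 -147.3    0.5] (322, 234) [ 454.2 -149.     1.2] (322, 236) [ 454.3 -151.3    0.7] (322, 238) [ 4.545e+02 -1.535e+02  2.000e-01] (322, 240) [ 452.3 -106.   104.9] (322, 242) [ 452.3 -106.1  107.2] (322, 244) [ 452.2 -105.5  110.7] (322, 246) [ 452.3 -105.6  112.8] (322, 248) [ 452.3 -106.   114.2] (322, 260) [ 452.3 -105.8  126.8] (322, 275) [ 452.4 -106.5  138.3] (322, 300) [ 453.  -118.3  139.3] (322, 310) [ 453.3 -123.1  139.7] 
(330, 226) [ 456.7 -102.9   92.4] (330, 228) [ 456.8 -104.2   92. ] (330, 230) [ 4.615e+02 -1.452e+02 -4.000e-01] (330, 232) [ 461.6 -147.1   -0. ] (330, 234) [ 4.617e+02 -1.490e+02  3.000e-01] (330, 236) [ 4.618e+02 -1.510e+02  4.000e-01] (330, 238) [ 4.620e+02 -1.531e+02  3.000e-01] (330, 240) [ 456.5 -105.8  104.9] (330, 242) [ 456.5 -105.5  108. ] (330, 244) [ 456.4 -105.4  110.5] (330, 246) [ 456.4 -105.7  112.2] (330, 248) [ 456.3 -105.7  114.5] (330, 260) [ 456.  -105.5  127. ] (330, 275) [ 455.8 -106.1  138.7] (330, 300) [ 455.6 -108.9  151.6] (330, 310) [ 456.  -114.9  149.8] 
[143.36132994 504.77942894 203.89276504]
(230, 258) [-22.  -39.5  49.9]
(230, 265) [-20.2 -39.   53.5]
(225, 280) [-17.  -40.2  60.6]
(420, 258) [ 2.2 46.7 50.4]
(425, 270) [ 2.1 45.6 60.6]
```

Run:
```python
from h import *
snap('scene','s3'); 
a=cv2.imread('pics/s3.png')[120:260,220:400]; cv2.imwrite('pics/s3z.png',cv2.resize(a,None,fx=4.2,fy=4.2,interpolation=cv2.INTER_CUBIC))
```

```text
(no output)
```

View pics/s3z.png

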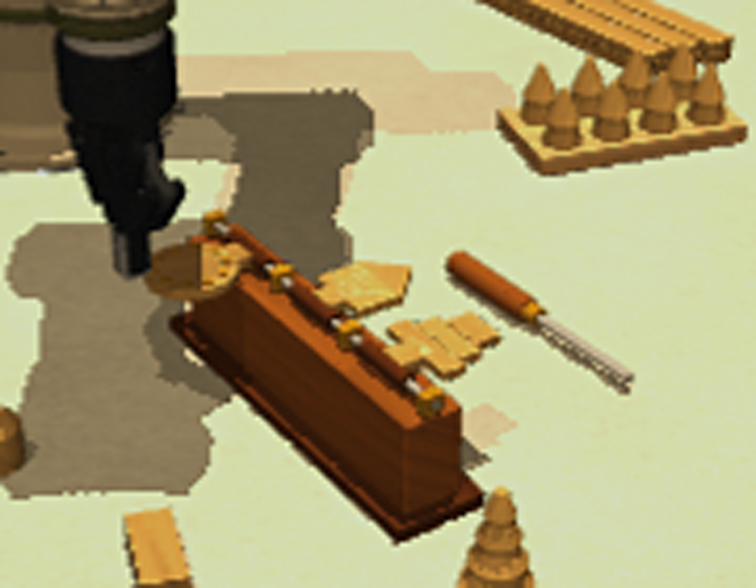

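Run:
```python
from h import *
d=np.load('pics/s3.npz')['d']
for px in ((250.5,184.5),(252,180),(250,176)):
  o,r=ray('scene',px); 
  t=(453-o[0])/r[0]; print(px,(o+r*t).round(1),'depth',(o+r*d[int(px[1]),int(px[0])]).round(1))
snap('top','t3')
```

```text
(250.5, 184.5) [ 453.  -117.1  101.9] depth [ 462.4 -121.   108. ]
(252, 180) [ 453.  -111.5  115. ] depth [ 468.7 -118.   125. ]
(250, 176) [ 453.  -116.5  129.5] depth [ 468.2 -122.7  139. ]
```

Both the wrist depth and the scene ray put the real fingertips at z about 103, roughly 30 mm above the reported TCP. So the fingers are still above the disc's top at 92, which explains the lack of contact. I back off, go 30 mm lower and approach again.

```bash
python3 -m pendant '[[[1,-0.0012,-0.006,0,0],[1,-0.0012,-0.009,0,0],[1,-0.0012,-0.009,-0.015,0],[1,-0.0012,-0.009,-0.03,0],[1,-0.0012,-0.009,-0.03,0],[1,-0.0012,-0.006,-0.03,0],[1,-0.0012,-0.005,-0.03,0],[1,-0.0012,-0.005,-0.03,0]]]'
python3 - <<'E'
from h import *
snap('wrist','w4'); s=monitor.sense(); print(s['eef_pos'],s['force'])
a=cv2.imread('pics/w4.png')[120:320,200:440]; cv2.imwrite('pics/w4z.png',cv2.resize(a,None,fx=3,fy=3))
E
```

```text
time_s: 5.45
eef_pos: [452.6, -121.5, 45.0]
ee_rot: [0.0, 1.0, 0.028, 0.0]
force: [-0.5, -0.2, -0.4]
grip_width: 0.004
[ 452.58086199 -121.52421061   44.95192855] [ 0.29144275 -0.51807451 -0.26380023]
```

View pics/w4z.png

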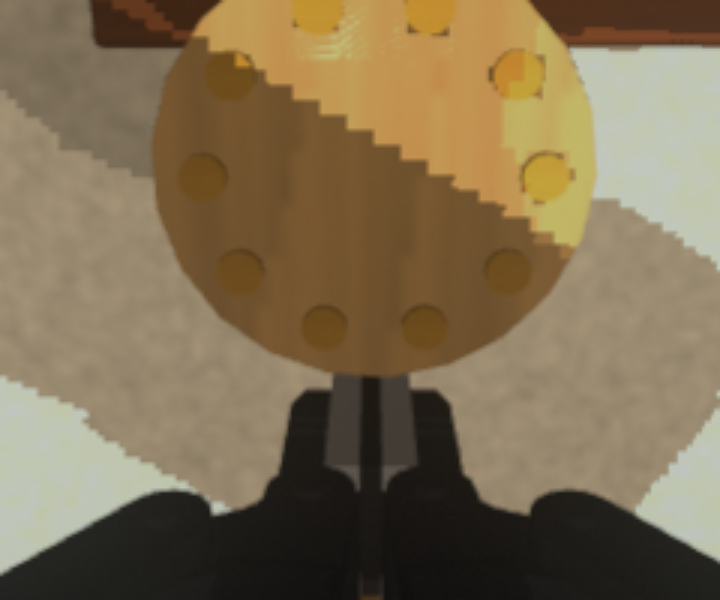

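The disc's edge at (322,245) now hides the finger ends, so the tips are below it. I approach for contact.

```bash
python3 -m pendant '[[[1,0,0.001,0,0],[1,0,0.002,0,0],[1,0,0.003,0,0],[1,0,0.003,0,0]]]'; python3 -m pendant '[[[1,0,0.0005,0,0],[1,0,0.0005,0,0]]]';python3 -m pendant '[[[1,0,0.0005,0,0],[1,0,0.0005,0,0]]]'
```

```text
time_s: 5.9
eef_pos: [452.3, -118.3, 44.4]
ee_rot: [-0.0, 1.0, 0.027, -0.0]
force: [-0.1, 0.1, -0.4]
grip_width: -0.001
time_s: 6.1
eef_pos: [452.3, -117.9, 44.4]
ee_rot: [-0.0, 1.0, 0.027, -0.0]
force: [0.1, 0.9, 0.3]
grip_width: -0.001
time_s: 6.3
eef_pos: [452.3, -117.4, 44.4]
ee_rot: [-0.0, 1.0, 0.027, -0.0]
force: [0.4, -0.0, 0.1]
grip_width: -0.004
```

```bash
for i in 1 2 3; do python3 -m pendant '[[[1,0,0.0005,0,0],[1,0,0.0005,0,0]]]' | grep -E "pos|force"; done
```

```text
eef_pos: [452.3, -116.9, 44.4]
force: [-0.3, 0.3, -0.1]
eef_pos: [452.3, -116.7, 44.4]
force: [0.0, -3.0, -1.0]
eef_pos: [452.4, -116.7, 44.5]
force: [-0.6, -4.8, -0.8]
```

Contact at -4.8 N. I lift gently, holding the light inward press.

```bash
python3 -m pendant '[[[1,0,0,0.002,0],[1,0,0,0.005,0],[1,0,0,0.008,0],[1,0,0,0.011,0],[1,0,0.0005,0.014,0]]]'
python3 - <<'E'
from h import *
snap('wrist','w5'); s=monitor.sense(); print(s['eef_pos'],s['force'])
E
```

```text
time_s: 7.4
eef_pos: [452.3, -115.7, 58.7]
ee_rot: [0.0, 1.0, 0.027, 0.0]
force: [-1.4, -5.2, -0.2]
grip_width: 0.0
[ 452.47204905 -115.67509993   59.11521619] [-1.46219118 -4.09412581  1.14513848]
```

View pics/w5.png

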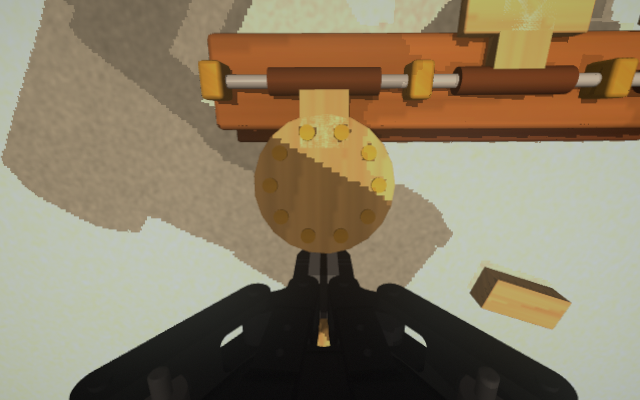

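```bash
cat >> h.py <<'E'
def dep(f,px):
    z=np.load(f'pics/{f}.npz');o,r=ray('wrist',px,z['p'],z['q']); return (o+r*np.median(z['d'][px[1]-1:px[1]+2,px[0]-1:px[0]+2])).round(1)
E
python3 - <<'E'
from h import *
for p in ((324,105),(324,125),(324,180),(324,220),(324,246),(310,256),(310,265)): print(p,dep('w5',p))
E
```

```text
(324, 105) [448.4 -36.6  94.1]
(324, 125) [448.8 -45.2  96.3]
(324, 180) [450.2 -69.6 100.3]
(324, 220) [451.2 -87.9 104.1]
(324, 246) [ 451.8 -100.5  105.8]
(310, 256) [ 445.4 -105.4  107.1]
(310, 265) [ 445.8 -105.3  115.6]
```

The depth reading shows the disc lifting: 94 near the neck, 106 at the edge, about 10°. I continue along the arc.

```bash
python3 -m pendant '[[[1,0,0.001,0.004,0],[1,0,0.002,0.008,0],[1,0,0.003,0.013,0],[1,0,0.0055,0.02,0],[1,0,0.008,0.026,0],[1,0,0.012,0.032,0],[1,-0.001,0.016,0.038,0],[1,-0.001,0.02,0.043,0]]]'
python3 - <<'E'
from h import *
snap('wrist','w6'); s=monitor.sense(); print(s['eef_pos'],s['force'])
for p in ((324,105),(324,125),(324,180),(324,220),(324,246),(310,256),(310,265)): print(p,dep('w6',p))
E
```

```text
time_s: 8.25
eef_pos: [451.5, -95.0, 102.0]
ee_rot: [-0.0, 1.0, 0.027, 0.0]
force: [0.2, -2.2, 1.0]
grip_width: 0.0
[451.59161275 -94.53350256 102.46583513] [ 0.19253913 -0.19117368  0.93522315]
(324, 105) [447.7 -14.9  80.7]
(324, 125) [448.3 -26.5  95.1]
(324, 180) [449.6 -53.8 122.8]
(324, 220) [450.5 -70.3 139.6]
(324, 246) [451.1 -81.7 145.3]
(310, 256) [444.5 -85.2 149.7]
(310, 265) [444.9 -84.4 159.4]
```

View pics/w6.png

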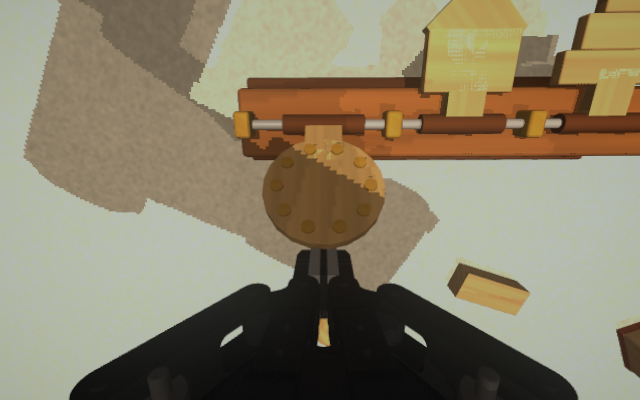

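The marker is at about 45° with its edge on the fingertips. I carry on just past upright, then retreat.

```bash
python3 -m pendant '[[[1,0,0.005,0.005,0],[1,-0.001,0.01,0.01,0],[1,-0.001,0.016,0.014,0],[1,-0.001,0.022,0.017,0],[1,-0.002,0.028,0.02,0],[1,-0.002,0.035,0.022,0],[1,-0.002,0.041,0.024,0],[1,-0.003,0.047,0.025,0],[1,-0.003,0.052,0.026,0],[1,-0.003,0.057,0.026,0],[1,-0.003,0.062,0.026,0],[1,-0.004,0.066,0.026,0],[1,-0.004,0.066,0.026,0]]]'
python3 - <<'E'
from h import *
snap('wrist','w7'); s=monitor.sense(); print(s['eef_pos'],s['force'])
E
```

```text
time_s: 9.6
eef_pos: [447.1, -29.0, 127.3]
ee_rot: [-0.0, 1.0, 0.028, -0.0]
force: [-0.3, 0.4, 0.6]
grip_width: -0.002
[447.22825464 -29.30096188 127.36303174] [-0.29615663  0.85128146 -0.23261302]
```

View pics/w7.png

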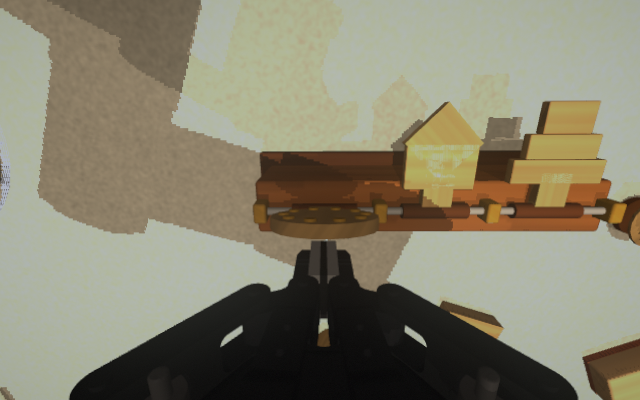

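The marker is near upright, showing edge-on around (325,222). I push a little further and watch it fall.

```bash
python3 -m pendant '[[[1,0,0.004,0,0],[1,0,0.008,0,0],[1,0,0.008,0,0],[1,0,0.008,0,0]]]'
python3 - <<'E'
from h import *
snap('wrist','w8'); s=monitor.sense(); print(s['eef_pos'],s['force'])
E
```

```text
time_s: 10.05
eef_pos: [447.3, -21.4, 127.4]
ee_rot: [0.0, 1.0, 0.028, 0.0]
force: [0.6, 0.3, 0.6]
grip_width: 0.006
[447.28627026 -21.50554763 127.38517033] [-0.16972044  0.05559557  0.42983316]
```

View pics/w8.png

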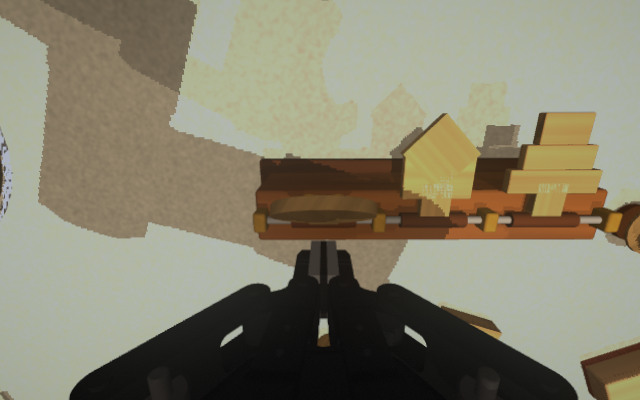

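It is past upright and falling to the +y side. I raise the tool, let the marker settle, and move to the tree side at height.

```bash
python3 -m pendant '[[[1,0,-0.01,0.03,0],[1,0,-0.01,0.06,0],[1,0,-0.01,0.06,0],[1,0,-0.01,0.06,0],[1,0,-0.01,0.06,0],[1,0,-0.01,0.06,0],[1,0,-0.01,0.06,0],[1,0,-0.01,0.06,0],[1,0,-0.01,0.06,0],[1,0.04,0.02,0.06,0],[1,0.08,0.05,0.06,0],[1,0.12,0.08,0.06,0],[1,0.1645,0.11,0.06,0],[1,0.1645,0.11,0.06,0],[1,0.1645,0.11,0.06,0]]]'
python3 - <<'E'
from h import *
snap('wrist','w9');snap('top','t9'); s=monitor.sense(); print(s['eef_pos'],s['force'])
a=cv2.imread('pics/t9.png')[165:290,285:385]; cv2.imwrite('pics/t9z.png',cv2.resize(a,None,fx=4.8,fy=4.8,interpolation=cv2.INTER_CUBIC))
E
```

```text
time_s: 11.6
eef_pos: [611.9, 89.1, 186.3]
ee_rot: [0.0, 1.0, 0.028, -0.001]
force: [-0.1, -0.5, -0.1]
grip_width: 0.004
[611.13070031  87.95483911 187.45123646] [ 0.25566268 -0.95807415  0.28684497]
```

View pics/w9.png

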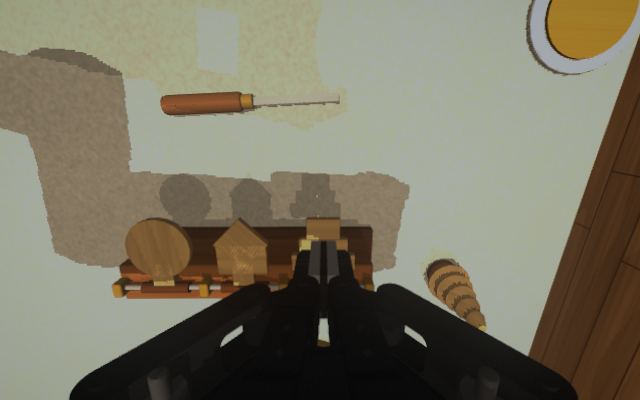

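View pics/t9z.png

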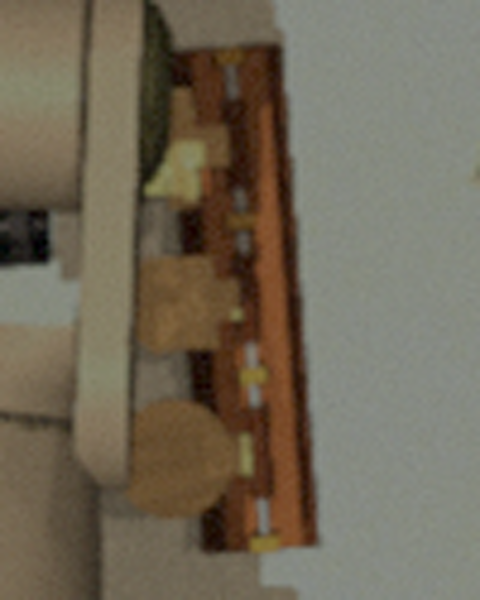

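The round marker now lies flat with its plain face up, disc at (159,248) in the wrist view. The tree's edge is at about (323,218), which I measure before descending.

Run:
```python
from h import *
z=np.load('pics/w9.npz'); p,q=z['p'],z['q']
for px in ((307,218),(323,218),(340,218),(160,219),(160,250),(240,218)): print(px,onz('wrist',px,92,p,q).round(1),dep('w9',(px[0],px[1]+4)))
```

```text
(307, 218) [597.1  63.5  92. ] [597.3  59.2  92. ]
(323, 218) [613.   64.4  92. ] [613.2  60.2  92.1]
(340, 218) [629.9  65.3  92. ] [630.2  60.9  91.6]
(160, 219) [451.6  54.3  92. ] [451.   50.   91.9]
(160, 250) [447.6  20.   92. ] [447.4  15.6  92.4]
(240, 218) [530.7  59.8  92. ] [530.6  55.5  92.1]
```

Tree edge at (613,64), top at z about 92. I descend 13 mm clear of it, then approach in -y.

```bash
python3 -m pendant '[[[1,0.001,0.001,-0.05,0],[1,0.001,0.001,-0.1,0],[1,0.001,0.001,-0.13,0],[1,0.001,0.001,-0.143,0],[1,0.001,-0.003,-0.143,0],[1,0.001,-0.006,-0.143,0],[1,0.001,-0.008,-0.143,0],[1,0.001,-0.008,-0.143,0]]]'
python3 - <<'E'
from h import *
snap('wrist','w10');snap('scene','s10'); s=monitor.sense(); print(s['eef_pos'],s['force'])
a=cv2.imread('pics/s10.png')[120:260,220:400]; cv2.imwrite('pics/s10z.png',cv2.resize(a,None,fx=4.2,fy=4.2,interpolation=cv2.INTER_CUBIC))
E
```

```text
time_s: 12.5
eef_pos: [613.5, 80.0, 46.0]
ee_rot: [0.0, 1.0, 0.027, 0.001]
force: [0.5, -0.2, 0.4]
grip_width: 0.001
[613.16298812  80.42804019  45.27281861] [ 0.06000823  0.45887583 -0.06118389]
```

View pics/w10.png

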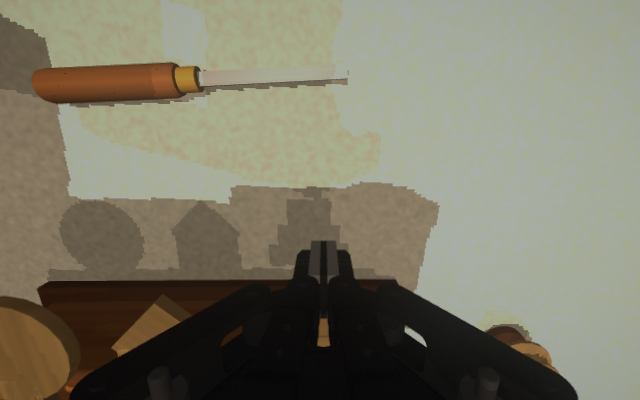

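View pics/s10z.png

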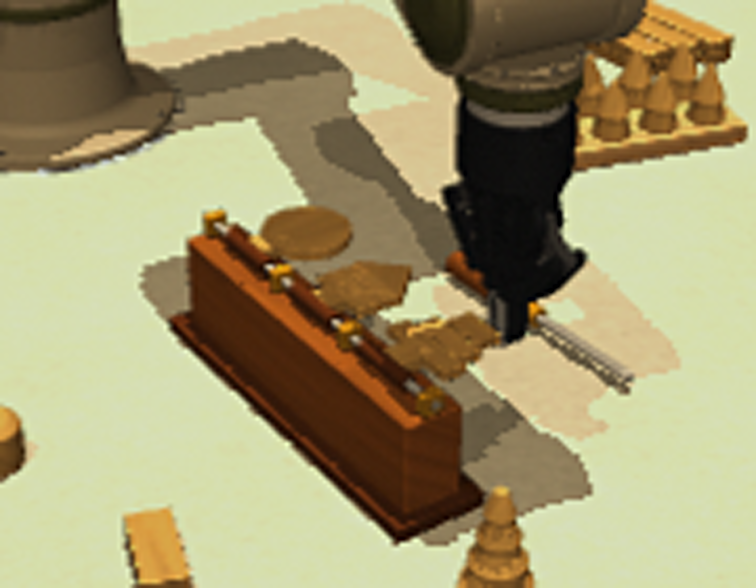

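The scene view shows the fingertip, end at (512,340) zoomed, just outside the tree's free edge at (497,330) and reaching below it. I approach in small steps.

```bash
python3 -m pendant '[[[1,0,-0.001,0,0],[1,0,-0.002,0,0],[1,0,-0.003,0,0],[1,0,-0.003,0,0]]]'| grep -E "pos|force"; for i in 1 2 3 4; do python3 -m pendant '[[[1,0,-0.0005,0,0],[1,0,-0.0005,0,0]]]' | grep -E "pos|force"; done
```

```text
eef_pos: [612.8, 77.4, 44.4]
force: [0.3, -0.9, -0.2]
eef_pos: [612.8, 77.0, 44.4]
force: [-0.8, -0.3, -0.3]
eef_pos: [612.8, 76.5, 44.4]
force: [-0.7, 0.1, -0.3]
eef_pos: [612.8, 76.0, 44.4]
force: [0.2, -0.1, 1.0]
eef_pos: [612.8, 75.5, 44.4]
force: [0.2, -0.0, 0.3]
```

```bash
for i in 1 2 3; do python3 -m pendant '[[[1,0,-0.0005,0,0],[1,0,-0.0005,0,0]]]' | grep -E "pos|force"; done
```

```text
eef_pos: [612.8, 74.9, 44.4]
force: [-0.3, -0.5, -0.3]
eef_pos: [612.8, 74.8, 44.4]
force: [-0.2, 1.9, -0.1]
eef_pos: [612.8, 74.7, 44.4]
force: [0.1, 5.0, -0.0]
```

Contact at +5.0 N. I lift.

```bash
python3 -m pendant '[[[1,0,0,0.002,0],[1,0,0,0.005,0],[1,0,0,0.008,0],[1,0,0,0.011,0],[1,0,-0.0005,0.014,0]]]'
python3 - <<'E'
from h import *
snap('scene','s11');snap('wrist','w11'); s=monitor.sense(); print(s['eef_pos'],s['force'])
a=cv2.imread('pics/s11.png')[120:260,220:400]; cv2.imwrite('pics/s11z.png',cv2.resize(a,None,fx=4.2,fy=4.2,interpolation=cv2.INTER_CUBIC))
E
```

```text
time_s: 14.9
eef_pos: [612.8, 73.8, 58.7]
ee_rot: [-0.0, 1.0, 0.027, 0.0]
force: [-0.3, 5.2, 1.2]
grip_width: -0.002
[612.86544349  73.79285777  59.03785361] [0.04683258 6.77970992 0.59069592]
```

View pics/s11z.png

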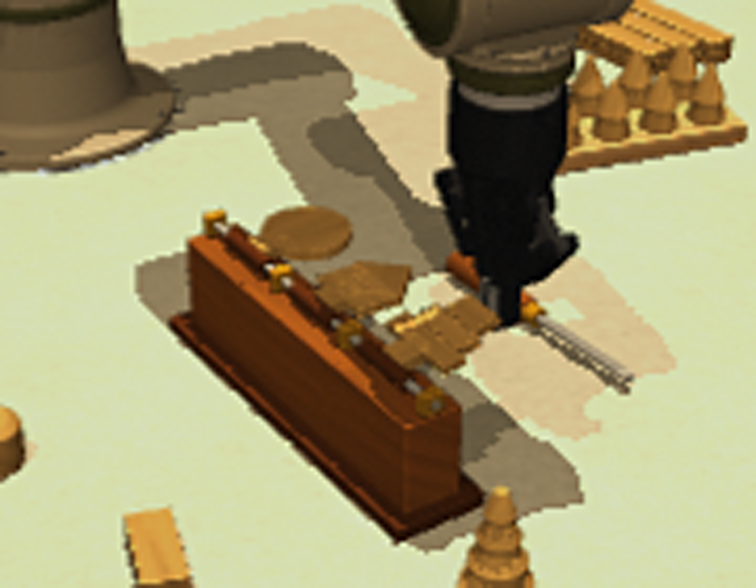

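The tree marker is tilting up while the house marker stays flat. I continue along the mirrored arc.

```bash
python3 -m pendant '[[[1,0,-0.001,0.004,0],[1,0,-0.002,0.008,0],[1,0,-0.003,0.013,0],[1,0,-0.0055,0.02,0],[1,0,-0.008,0.026,0],[1,0,-0.012,0.032,0],[1,0.001,-0.016,0.038,0],[1,0.001,-0.02,0.043,0]]]'
python3 - <<'E'
from h import *
snap('scene','s12'); s=monitor.sense(); print(s['eef_pos'],s['force'])
a=cv2.imread('pics/s12.png')[120:260,220:400]; cv2.imwrite('pics/s12z.png',cv2.resize(a,None,fx=4.2,fy=4.2,interpolation=cv2.INTER_CUBIC))
E
```

```text
time_s: 15.8
eef_pos: [613.9, 53.0, 102.1]
ee_rot: [0.0, 1.0, 0.027, 0.0]
force: [1.0, 0.9, 1.3]
grip_width: 0.0
[614.18698992  52.14788492 102.68156608] [0.23472014 0.5320539  0.44873031]
```

View pics/s12z.png

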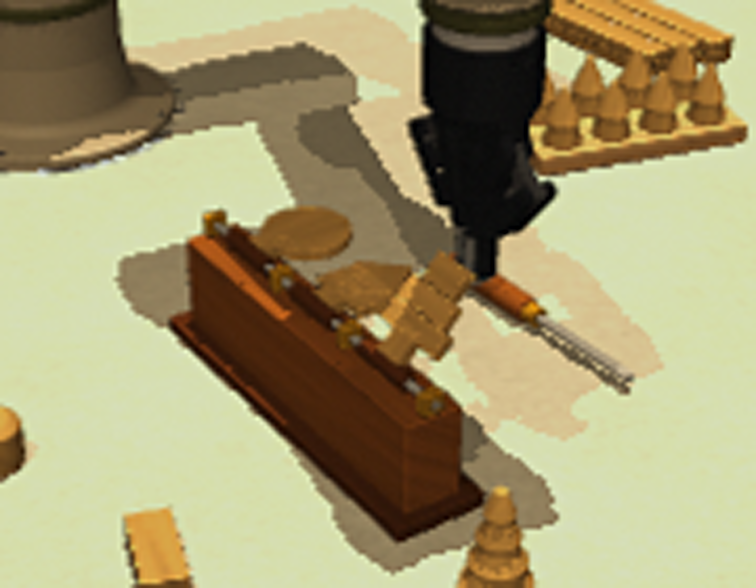

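The tree is at about 45° on the fingertip. I continue past upright, with the same total push as the round marker needed (74 mm).

```bash
python3 -m pendant '[[[1,0,-0.005,0.005,0],[1,0.001,-0.01,0.01,0],[1,0.001,-0.016,0.014,0],[1,0.001,-0.022,0.017,0],[1,0.002,-0.028,0.02,0],[1,0.002,-0.035,0.022,0],[1,0.002,-0.041,0.024,0],[1,0.003,-0.047,0.025,0],[1,0.003,-0.052,0.026,0],[1,0.003,-0.057,0.026,0],[1,0.003,-0.062,0.026,0],[1,0.004,-0.066,0.026,0],[1,0.004,-0.07,0.026,0],[1,0.004,-0.074,0.026,0],[1,0.004,-0.074,0.026,0],[1,0.004,-0.074,0.026,0]]]'
python3 - <<'E'
from h import *
snap('scene','s13'); s=monitor.sense(); print(s['eef_pos'],s['force'])
a=cv2.imread('pics/s13.png')[120:260,220:400]; cv2.imwrite('pics/s13z.png',cv2.resize(a,None,fx=4.2,fy=4.2,interpolation=cv2.INTER_CUBIC))
E
```

```text
time_s: 17.45
eef_pos: [617.8, -20.5, 127.4]
ee_rot: [-0.0, 1.0, 0.027, -0.0]
force: [0.2, -0.1, -0.3]
grip_width: 0.002
[617.79310995 -20.35742458 127.42683608] [-0.73327574 -0.39152001  0.11452876]
```

View pics/s13z.png

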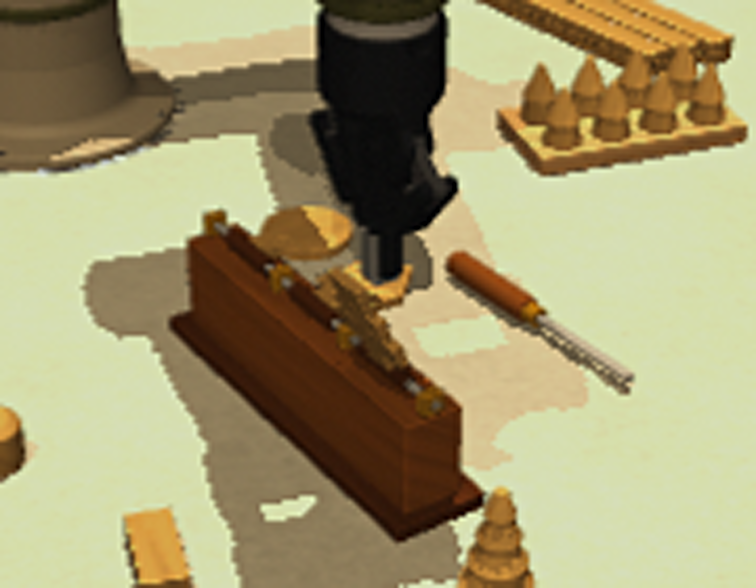

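The tree is falling to the -y side. I raise the tool, move it clear and check the result.

```bash
python3 -m pendant '[[[1,0,0.01,0.03,0],[1,0,0.01,0.07,0],[1,0,0.01,0.07,0],[1,0,0.01,0.07,0],[1,0,0.01,0.07,0],[1,0,0.01,0.07,0],[1,0,0.04,0.1,0],[1,-0.04,0.08,0.1,0],[1,-0.08,0.12,0.1,0],[1,-0.1,0.16,0.1,0],[1,-0.1,0.2,0.1,0],[1,-0.1,0.24,0.1,0],[1,-0.1,0.24,0.1,0],[1,-0.1,0.24,0.1,0],[1,-0.1,0.24,0.1,0],[1,-0.1,0.24,0.1,0]]]'
python3 - <<'E'
from h import *
snap('scene','s14');snap('top','t14'); s=monitor.sense(); print(s['time_s'],s['eef_pos'],s['force'])
a=cv2.imread('pics/s14.png')[120:260,220:400]; cv2.imwrite('pics/s14z.png',cv2.resize(a,None,fx=4.2,fy=4.2,interpolation=cv2.INTER_CUBIC))
d=np.load('pics/top0.npz')['im'].astype(int)
E
```

```text
time_s: 19.1
eef_pos: [518.0, 218.4, 227.3]
ee_rot: [0.0, 1.0, 0.027, -0.0]
force: [-0.1, -0.1, 0.6]
grip_width: 0.001
19.2 [518.01326021 218.61070043 227.36860268] [-0.66591027  0.16504429  0.12203424]
```

View pics/s14z.png

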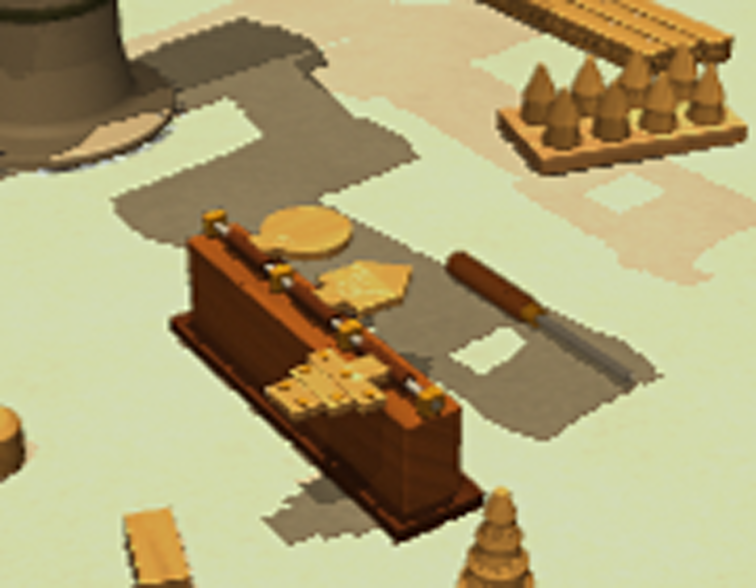

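View pics/t14.png

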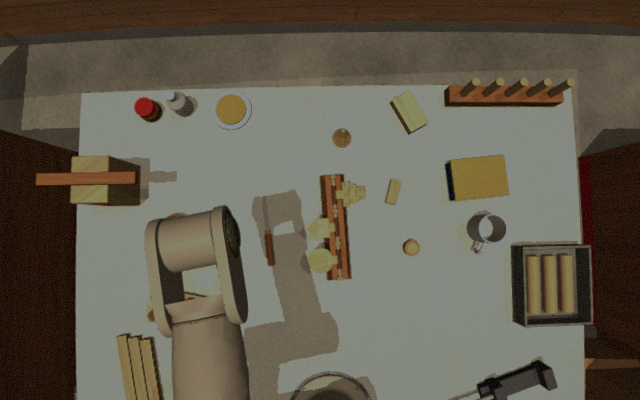

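All three are flat. The tree is studs up on the -y side with its edge at (366,194) in the top view, the round marker is plain side up at (322,261), and the house and bystanders look unmoved. I wait one more second, confirm it is still, and hand in.

```bash
python3 -m pendant '[[[1,0,0,0,0],[1,0,0,0,0],[1,0,0,0,0],[1,0,0,0,0],[1,0,0,0,0],[1,0,0,0,0],[1,0,0,0,0],[1,0,0,0,0],[1,0,0,0,0],[1,0,0,0,0]]]'
python3 - <<'E'
from h import *
im,d=snap('top','t15'); 
def pt(px):
    o,r=ray('top',px); return (o+r*np.median(d[px[1]-1:px[1]+2,px[0]-1:px[0]+2])).round(1)
for k,px in dict(tree_in=(348,194),tree_out=(362,194),round_in=(327,261),round_out=(313,261),house=(315,229)).items(): print(k,pt(px))
a=np.load('pics/t14.npz')['im'].astype(int); print('motion', np.abs(im[165:290,285:385].astype(int)-a[165:290,285:385]).mean())
print(order.finish_job())
E
```

```text
time_s: 20.2
eef_pos: [517.8, 219.5, 227.4]
ee_rot: [0.0, 1.0, 0.027, -0.0]
force: [0.8, 0.2, -0.3]
grip_width: 0.004
tree_in [618.3 -55.6  92. ]
tree_out [617.7 -92.6  93.6]
round_in [442.6   2.5  92. ]
round_out [443.   39.3  91.5]
house [526.9  33.   93.1]
motion 2.34208
the job is handed in; nothing more can be done
None
```

I flipped the round marker first, then the fir-tree marker, each with the shut fingertips pressed lightly against its free edge and carried up past upright. The job is handed in at about 20 s of the 58 s allowed.

- **Last checks:** the round marker lies flat with its plain face up and the fir-tree marker lies flat with its studs up. Both tops read about 92–94 mm from inner to outer side in the top camera's depth. The house marker lies flat at about 93 mm as at the start, and the bystanders I could see in the top view looked unmoved. The tree carving behind the arm was hidden in that view, so it was not checked.
- **Forces:** contact forces read at most about 7 N between moves. The gripper was well clear at hand-in.
- **At rest:** I judged this from two top pictures about 1 s apart, whose small difference (mean 2.3 grey levels) I took as camera noise. Joint speeds could not be read directly.
- **A check that disagreed:** the shut fingertips stood about 30 mm higher than the reported TCP, as seen in the wrist depth and the scene view. The first approach to the round marker therefore passed above its edge without touching. I lowered the tool by 30 mm for both flips.

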